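# Open a polishing drum whose lid thread hand is unknown

### The arm

A 7-joint arm with a two-finger parallel gripper is mounted at the origin on the work surface. World frame = base frame: x ahead of the robot, y to its left, z up, the work surface at z = 0. Lengths are in m, angles in rad, forces in N, time in s.
With the tool pointing down it reaches from about 0.4 to 0.85 m from the base axis. Payload 4.5 kg.
Tool frame: the origin (TCP) lies between the finger pads; the fingertips stand 19 mm ahead of it and the grasp point (between the pads) is the TCP (r.tips_ahead is the distance from the TCP to the fingertips, in m); z points along the fingers, y is the line along which they close (so a half turn about z gives the same grasp; the last joint's range is limited). The gripper opens to 88 mm and grips with 3 to 60 N. Pads are 18 mm wide; open, the fingers measure 123 mm over their backs; the gripper's body (75 mm by 187 mm) begins 45 mm behind the grasp point.
Start: joints at [-1.296, 0.689, -0.195, 1.565, 0.157, 0.902, -0.215], TCP at [0.149, 0.607, 0.258] pointing down, gripper open.
Joint ranges: [-3.01, 3.01], [-0.46, 2.08], [-1.47, 1.51], [0.13, 2.56], [-1, 4.14], [0.04, 2.09], [-2.66, 2.66]. Speed limits (rad/s): [2.57, 2.57, 3.14, 3.14, 3.14, 3.14, 3.14].

### API

Orientations are given as a unit quaternion [x, y, z, w].
In Python, from plant import r, cams, models gives the robot as it stands. The module is installed in compiled form; this text tells all that it offers.
- The arm moves only by the tool jog_arm, never from a script. Its arguments are lists of equal length, an entry for each row: "turn": the turn, a rotation vector about the tool's x, y, z in rad, a list of three; "translation": the shift along the tool's x, y, z in m, a list of three; "grip": the closure, from 0 (fully open) to 1 (shut). In form: {"turn": [[ax, ay, az], ...], "translation": [[tx, ty, tz], ...], "grip": [grip, ...]}. A call has 1 to 20 rows; each row is the pose to reach, as a shift and turn from the pose commanded when the call began, along the tool's axes at that moment; what a row does not reach only later rows make up. A row lasts 1/8 s, in which the tool goes at most 62.5 mm and 10.7 degrees, less where a joint would pass 70% of its speed; a pose out of reach is approached as far as the arm can. A call with a gripper value outside its range is refused whole. The fingers move at their own pace and stop on an object; "force" is the grip in N (left out, the last holds). Time passes only in rows, so rows that repeat a pose let the fingers close. It gives the time, the measured TCP pose, the force, the opening and the grip force at its end, in the units of the state.
- r.get_state(): the state, without advancing time (a new reading comes with each control period).
- cams.snapshot(name): name is "scene" or "top" or "wrist"; returns the picture (480x640x3 uint8, red, green, blue); there is no depth.
- cams.camera_params(name): a dict with "fx", "fy", "cx", "cy" (pixels), "eye" and "orientation" of the camera in the world. Camera axes: x right, y up, looking along -z (the intrinsics and any distortion apply to the point x, -y, -z); pixel columns grow to the right and rows downward; lengths in m; the calibration is good to about 2 mm. The wrist camera is an equidistant fisheye: a pixel r from the principal point sees the ray r / f radians off the axis. A picture is of the moment at which its call begins: read the wrist's pose just before it. camera_params takes no time and is no camera call; for the wrist camera it gives the pose at the moment of the call.
- r.finish_job(): hands the job in; it is judged then, once.
Trained networks look in the newest picture that a camera, given by its name, has taken for a name from the list of things; names that differ only in an ending like _2 or _b are one class to them, and where a whole thing is asked for, a point or a joint stands for the part that bears it (a point fixed in the world has none). Each returns a list of dicts, best first, with "p" (0 to 1); they miss things now and then, are a little off and sometimes report something else, mostly with a low value. They report only what shows in the picture. A call takes as long as a camera call.
- models.find_in(camera, name): "position" ([x, y, z] in m, in world coordinates, good to about 4 mm: the middle of the surface that is visible of it).
- models.masks_of(camera, name): "pixels" (480x640 bool, what is visible of it).
- models.place_of(camera, name): "position" ([x, y, z] in m, in world coordinates, good to about 4 mm: a listed point, or the origin of a listed thing).
The state is a dict: "clock": time; "q": joint angles; "qd": joint speeds; "joint_torque": joint torques, N m; "tool_pos": TCP position; "eef_rot": TCP orientation; "contact_force": force on the tool from outside, world axes, zero at the start; "moment": the same for the moment, N m; "opening": opening from 0.0 (shut) to 1.0 (fully open); "finger_force": force on a finger pad.
Only numpy, scipy, OpenCV 4.12 (cv2) and the standard library are available. Lean on these libraries where they do the work, as an engineer would, in place of code of your own. Each camera call takes 0.05 s, during which the arm holds its last target. There are 200 camera calls.

### The job

The chrome push caps in the drum on the orange mat are polished: stand that drum upright, right down in the hexagonal pocket of the bench block so that it cannot turn, then find out by gently trying both ways how its lid unscrews (the two drums of the tumbler are threaded opposite ways and are not marked). Take the lid off and finish still holding it, level and still, straight above the open drum, about a hand's breadth above its mouth. Leave the other drum shut on the grey mat, don't drop or tip the drum, and don't disturb the clutch housing, eraser plug or brass ruler.

Things in the scene. Friction and masses are not known exactly. Their poses are not given: they have to be found in the camera images.
- drum_a: White plastic polishing drum A, 200 to 340 g, on either mat. Hexagonal, 56 mm across flats (one faces its +x), 62 mm high to the shoulder; then a round neck, 36 mm wide, rim 82 mm above the underside. Origin: centre of underside, z up. The lid hides its lug thread: one drum is right-handed, the other left-handed, alike to look at. An engaged lid lifts the whole drum with it.
- drum_b: White plastic polishing drum B, 200 to 340 g, on either mat. Hexagonal, 56 mm across flats (one faces its +x), 62 mm high to the shoulder; then a round neck, 36 mm wide, rim 82 mm above the underside. Origin: centre of underside, z up. The lid hides its lug thread: one drum is right-handed, the other left-handed, alike to look at. An engaged lid lifts the whole drum with it.
- lid_a: Blue ribbed round lid of drum A, 50 mm wide, 22 mm high, 45 g. Origin: centre of lower edge, z up; on the drum it is 64 mm (lid top 86 mm) above the drum's underside, 0.7 mm play. Turned to loosen relative to the drum it is free to lift from about 45 degrees on, until a stop at about 65; turned to tighten it meets a stop within 10 degrees. It turns freely between.
- lid_b: Blue ribbed round lid of drum B, 50 mm wide, 22 mm high, 45 g. Origin: centre of lower edge, z up; on the drum it is 64 mm (lid top 86 mm) above the drum's underside, 0.7 mm play. Turned to loosen relative to the drum it is free to lift from about 45 degrees on, until a stop at about 65; turned to tighten it meets a stop within 10 degrees. It turns freely between.
- block: Fixed bench block: brown board 150 x 108 mm (long along x), 10 mm thick; on it a pale hexagonal wooden ring 100 mm across flats, top 26 mm above the table. Hexagonal pocket in it: 60 mm across flats (one faces its +x), floor 10 mm above the table, mouth chamfered 3 mm; a drum in it can turn 8 degrees either way. Origin: under the pocket's centre, at table height.
- mat_orange: Orange mat, 100 x 100 mm, 3 mm thick, fixed to the table. Origin at table height under its centre. The drum to open starts on it.
- mat_grey: Grey mat, 100 x 100 mm, 3 mm thick, fixed to the table. Origin at table height under its centre. The drum to leave alone stands on it.
- housing: Knurled steel clutch housing standing on end, 15 mm diameter, 32 mm high. Origin at the centre of its underside. Leave alone.
- eraser: Grey rubber eraser plug standing on end, 13 mm diameter, 18 mm high. Origin at the centre of its underside. Leave alone.
- ruler: Stubby brass ruler lying flat, 110 mm long along its y axis, 22 mm wide, 4 mm thick. Origin at the centre of its underside. Leave alone.
- rack: Wooden rack fixed to the table, 55 x 220 mm (long along its y axis), with six upright orange barrels reaching 128 mm above the table. Origin at the centre of its underside. Keep clear of it.

How it is judged:
On the way:
1. the drum from the orange mat stands upright, fully down in the block's pocket, with its lid still on (((horizontal distance between drum_a and block below 0.008 m and z of drum_a in the frame of block below 0.014 m and angle between drum_a's own z axis and vertical below 0.1 rad and z of lid_a in the frame of drum_a below 0.068 m and horizontal distance between lid_a and drum_a below 0.008 m and horizontal distance between drum_b and mat_grey below 0.04 m and height (world z) of drum_b below 0.006 m and angle between drum_b's own z axis and vertical below 0.05 rad and z of lid_b in the frame of drum_b below 0.068 m and horizontal distance between lid_b and drum_b below 0.008 m) or (horizontal distance between drum_b and block below 0.008 m and z of drum_b in the frame of block below 0.014 m and angle between drum_b's own z axis and vertical below 0.1 rad and z of lid_b in the frame of drum_b below 0.068 m and horizontal distance between lid_b and drum_b below 0.008 m and horizontal distance between drum_a and mat_grey below 0.04 m and height (world z) of drum_a below 0.006 m and angle between drum_a's own z axis and vertical below 0.05 rad and z of lid_a in the frame of drum_a below 0.068 m and horizontal distance between lid_a and drum_a below 0.008 m))), for 0.2 s.
At the end, for the whole second after the job is handed in: The orange-mat drum stands fully in the pocket (8 mm of centre, 4 mm of floor, 0.1 rad); the fingers hold its lid still, 40 to 180 mm above the neck rim, within 50 mm of the drum's axis and 0.3 rad of level, off the drum; the other drum stands shut within 40 mm of the grey mat's centre (((horizontal distance between drum_a and block below 0.008 m and z of drum_a in the frame of block below 0.014 m and angle between drum_a's own z axis and vertical below 0.1 rad and z of lid_a in the frame of drum_a between 0.122 and 0.262 m and horizontal distance between lid_a and drum_a below 0.05 m and angle between lid_a's own z axis and vertical below 0.3 rad and contact force between the fingers and lid_a above 1 N and contact force between lid_a and drum_a below 0.05 N and linear speed of lid_a below 0.03 m/s and linear speed of drum_a below 0.02 m/s and horizontal distance between drum_b and mat_grey below 0.04 m and height (world z) of drum_b below 0.006 m and angle between drum_b's own z axis and vertical below 0.05 rad and z of lid_b in the frame of drum_b below 0.068 m and horizontal distance between lid_b and drum_b below 0.008 m) or (horizontal distance between drum_b and block below 0.008 m and z of drum_b in the frame of block below 0.014 m and angle between drum_b's own z axis and vertical below 0.1 rad and z of lid_b in the frame of drum_b between 0.122 and 0.262 m and horizontal distance between lid_b and drum_b below 0.05 m and angle between lid_b's own z axis and vertical below 0.3 rad and contact force between the fingers and lid_b above 1 N and contact force between lid_b and drum_b below 0.05 N and linear speed of lid_b below 0.03 m/s and linear speed of drum_b below 0.02 m/s and horizontal distance between drum_a and mat_grey below 0.04 m and height (world z) of drum_a below 0.006 m and angle between drum_a's own z axis and vertical below 0.05 rad and z of lid_a in the frame of drum_a below 0.068 m and horizontal distance between lid_a and drum_a below 0.008 m))); the arm keeps its last pose, push and grip.
It fails at once if a drum is tipped more than about 35 degrees (angle between any of drum_a, drum_b's own z axis and vertical above 0.6 rad).
It fails at once if a drum is let go and falls from more than about 20 mm above the block ((contact force between the fingers and drum_a below 0.01 N and (contact force between the fingers and lid_a below 0.01 N or contact force between lid_a and drum_a below 0.01 N) and height (world z) of drum_a above 0.045 m and linear speed of drum_a above 0.3 m/s) or (contact force between the fingers and drum_b below 0.01 N and (contact force between the fingers and lid_b below 0.01 N or contact force between lid_b and drum_b below 0.01 N) and height (world z) of drum_b above 0.045 m and linear speed of drum_b above 0.3 m/s)).
It fails at once if the clutch housing, eraser plug or ruler is moved more than 30 mm or knocked over (distance of any of housing, eraser, ruler from where it was at the start of the episode above 0.03 m or angle between any of housing, eraser's own z axis and vertical above 0.6 rad).
It also fails if it takes over 61 s, if anything falls off the work surface, if the arm or the gripper's body presses on something with over 40 N, if the wrist force passes 120 N, or if a joint passes its speed limit or range.

## Working session

There is one attempt and no reset: what is moved stays moved. The work goes in short steps, Python scripts to look and compute and a tool call to move; the robot and the scene stay as the last step left them, time stands still between calls to the robot, and variables do not carry over. Pictures are saved under pics/ and viewed, at most 10 in all, crops included, and the job is handed in when it is done.

Besides the shell and the picture viewer there is one more tool, called after ">>>" as name(argument=value, ...), one argument or row to a line, values as JSON. jog_arm: Moves the arm, as the interface text tells. Its arguments: {"type":"object","properties":{"turn":{"type":"array"},"translation":{"type":"array"},"grip":{"type":"array"},"force":{"type":"number"}},"required":["turn","translation","grip"]}

```bash
mkdir -p pics; python3 - <<'E'
from plant import r,cams,models
import cv2
s=r.get_state()
print({k:s[k] for k in('clock','tool_pos','eef_rot','opening','contact_force')})
for c in('top','scene'):
    im=cams.snapshot(c); cv2.imwrite(f'pics/{c}0.png',im[:,:,::-1])
    print(c,cams.camera_params(c))
    for n in('drum_a','lid_a','block','mat_orange','mat_grey','housing','eraser','ruler','rack'):
        print(n,[(round(d['p'],2),[round(float(x),3) for x in d['position']]) for d in models.place_of(c,n)][:3])
E
```

```text
{'clock': 0.0, 'tool_pos': array([0.14896035, 0.60637524, 0.25691036]), 'eef_rot': array([ 1.20065869e-01,  9.92765500e-01, -9.20055098e-04, -4.16434621e-05]), 'opening': 1.001411224664666, 'contact_force': array([ 0.44807261, -0.04775615,  0.02775075])}
top {'fx': 574.5537490145157, 'fy': 574.5537490145157, 'cx': 324.3504195797937, 'cy': 238.0430759027502, 'eye': array([0.48502085, 0.12271754, 1.37745961]), 'orientation': array([-0.02552865,  0.02703705,  0.70802715, -0.70520553])}
drum_a [(0.67, [0.689, -0.017, -0.001]), (0.64, [0.535, 0.289, 0.006]), (0.64, [0.61, -0.228, 0.063])]
lid_a [(0.69, [0.534, 0.283, 0.067]), (0.67, [0.607, -0.226, 0.063])]
block [(0.7, [0.504, 0.013, 0.002])]
mat_orange [(0.66, [0.531, 0.271, 0.001])]
mat_grey [(0.56, [0.6, -0.225, -0.006])]
housing [(0.47, [0.654, -0.124, 0.003])]
eraser [(0.36, [0.662, 0.12, -0.0])]
ruler [(0.94, [0.691, -0.018, 0.001])]
rack [(0.87, [0.475, 0.509, -0.001])]
scene {'fx': 525.3075701581846, 'fy': 525.3075701581846, 'cx': 318.92119556147117, 'cy': 239.3914688602357, 'eye': array([1.23098366, 0.50664573, 0.93076446]), 'orientation': array([0.17086224, 0.31604673, 0.81364362, 0.45706086])}
drum_a [(0.96, [0.608, -0.228, 0.005]), (0.84, [0.539, 0.285, 0.009])]
lid_a [(0.92, [0.608, -0.224, 0.069]), (0.57, [0.539, 0.283, 0.065])]
block [(0.73, [0.507, 0.017, -0.002])]
mat_orange [(0.95, [0.526, 0.273, 0.005]), (0.16, [0.472, 0.505, 0.001])]
mat_grey [(0.87, [0.596, -0.227, 0.003])]
housing [(0.54, [0.651, -0.125, -0.001])]
eraser [(0.39, [0.662, 0.119, -0.004])]
ruler [(0.83, [0.691, -0.013, 0.003])]
rack [(0.79, [0.473, 0.505, -0.0])]
```

View pics/top0.png

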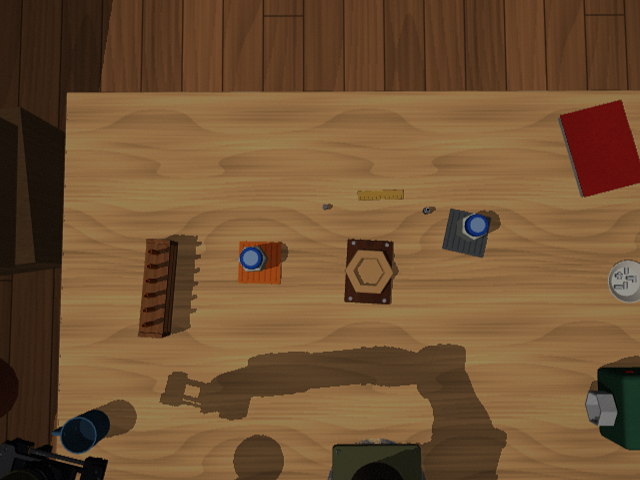

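View pics/scene0.png

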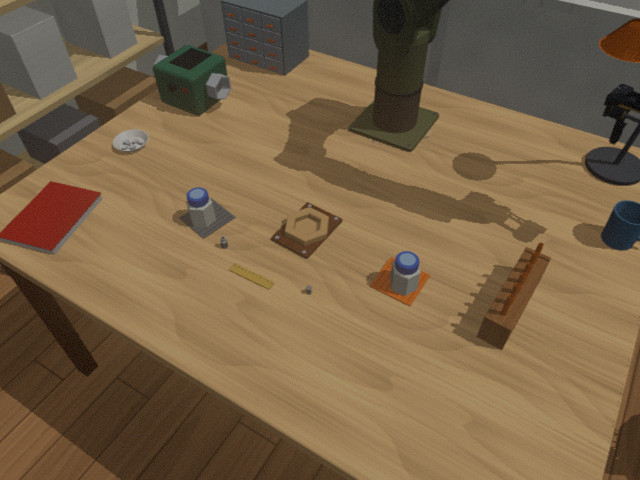

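The top view shows the orange mat with its drum at about (252,257) px, the block at (369,271) and the grey-mat drum at (477,226). The scene view confirms both drums are upright. I'll go above the orange drum and look from close by.

>>> jog_arm(
  turn=[
    [0,0,0],
    [0,0,0],
    [0,0,0],
    [0,0,0],
    [0,0,0],
    [0,0,0],
    [0,0,0],
    [0,0,0],
    [0,0,0],
    [0,0,0],
    [0,0,0],
    [0,0,0],
  ],
  translation=[
    [-0.452,-0.219,0],
    [-0.452,-0.219,0],
    [-0.452,-0.219,0],
    [-0.452,-0.219,0],
    [-0.452,-0.219,0],
    [-0.452,-0.219,0],
    [-0.452,-0.219,0],
    [-0.452,-0.219,0],
    [-0.452,-0.219,0],
    [-0.452,-0.219,0],
    [-0.452,-0.219,0],
    [-0.452,-0.219,0],
  ],
  grip=[0,0,0,0,0,0,0,0,0,0,0,0],
)

```text
clock: 2.5
tool_pos: [0.5346, 0.2881, 0.2579]
eef_rot: [0.119, 0.993, 0.0, -0.0]
contact_force: [0.2, 0.4, 0.2]
opening: 1.001
finger_force: 0.0
```

```bash
cat > h.py <<'E'
from plant import r,cams,models
import numpy as np, cv2
from scipy.spatial.transform import Rotation as R
def st():
    s=r.get_state(); m=R.from_quat(s['eef_rot']).as_matrix()
    print('t',round(float(s['clock']),2),'pos',np.round(s['tool_pos'],4),'yaw_y',round(float(np.degrees(np.arctan2(m[1,1],m[0,1]))),1),'q7',np.round(s['q'],2),'F',np.round(s['contact_force'],2),'M',np.round(s['moment'],2),'open',round(float(s['opening']),3),'ff',np.round(s['finger_force'],1))
    return s,m
def topx(p,P):   # world points -> pixels
    v=R.from_quat(p['orientation']).inv().apply(np.atleast_2d(P)-p['eye'])*[1,-1,-1]
    if p.get('fish'):
        h=np.hypot(v[:,0],v[:,1]); k=np.arctan2(h,v[:,2])/np.maximum(h,1e-9)
    else: k=1/v[:,2]
    return np.c_[p['cx']+p['fx']*k*v[:,0],p['cy']+p['fy']*k*v[:,1]]
def toworld(p,uv,z):
    a=(np.atleast_2d(uv)-[p['cx'],p['cy']])/[p['fx'],p['fy']]
    if p.get('fish'):
        t=np.hypot(*a.T); d=np.c_[a*(np.sin(t)/np.maximum(t,1e-9))[:,None],np.cos(t)]
    else: d=np.c_[a,np.ones(len(a))]
    d=R.from_quat(p['orientation']).apply(d*[1,-1,-1]); return p['eye']+d*((z-p['eye'][2])/d[:,2])[:,None]
def wrist(name=None):
    p=cams.camera_params('wrist'); p['fish']=True; im=cams.snapshot('wrist')
    if name: cv2.imwrite(f'pics/{name}.png',im[:,:,::-1])
    return p,im
def circ(p,mask,z0):  # circle fit to mask outline at height z0
    c=max(cv2.findContours(mask.astype('u1'),cv2.RETR_EXTERNAL,cv2.CHAIN_APPROX_NONE)[0],key=len)[:,0,:].astype(float)
    w=toworld(p,c,z0)[:,:2]; return w
E
python3 - <<'E'
from h import *
st(); p,im=wrist('w1'); print(p)
for n in('drum_a','lid_a','block','mat_orange'):
    print(n,[(round(d['p'],2),np.round(d['position'],4)) for d in models.place_of('wrist',n)][:3])
m=models.masks_of('wrist','lid_a'); w=circ(p,m[0]['pixels'],0.089)
print(len(m),m[0]['p'],cv2.minEnclosingCircle(w.astype('f4')),w.min(0),w.max(0))
E
```

```text
t 2.5 pos [0.5346 0.2881 0.2579] yaw_y 76.4 q7 [-0.43  0.67 -0.25  1.62  0.2   0.88  0.58] F [0.17 0.44 0.17] M [ 0.02 -0.05  0.01] open 1.001 ff 0.0
{'fx': 371.64829954431775, 'fy': 371.64829954431775, 'cx': 321.075419961905, 'cy': 244.77863054367378, 'eye': array([0.46698606, 0.30399895, 0.38424361]), 'orientation': array([-0.10833183, -0.08479457,  0.61229714,  0.77856683]), 'fish': True}
drum_a [(0.97, array([0.539 , 0.2855, 0.0016])), (0.4, array([4.676e-01, 5.060e-01, 1.000e-04]))]
lid_a [(0.89, array([0.5376, 0.287 , 0.0661])), (0.72, array([ 0.4692,  0.502 , -0.0021]))]
block [(0.65, array([ 0.5064,  0.0163, -0.001 ]))]
mat_orange []
1 0.96 ((0.5352364182472229, 0.2845348119735718), 0.026527468115091324) [0.50900872 0.2593546 ] [0.56163764 0.30878063]
```

View pics/w1.png

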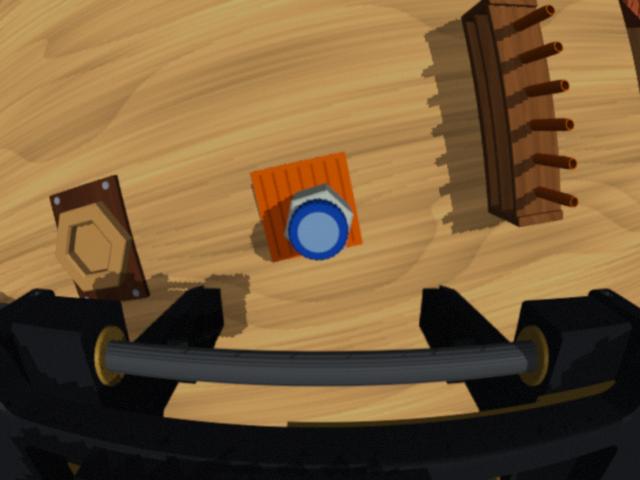

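The wrist picture shows the drum lid at (318,230) px, with its hexagonal shoulder visible behind it. The block is at (95,243) and the rack is clear on the right. I'll fit the silhouettes to get drum and block yaw.

```bash
cat >> h.py <<'E'
from scipy.optimize import minimize
def hexa(f,z,c=0): a=np.radians(np.arange(6)*60+30); return np.c_[f/2/np.cos(np.pi/6)*np.cos(a),f/2/np.cos(np.pi/6)*np.sin(a),np.full(6,z)]
def cyl(rr,z): a=np.radians(np.arange(0,360,10)); return np.c_[rr*np.cos(a),rr*np.sin(a),np.full(36,z)]
rect=lambda z:np.array([[x,y,z] for x in(-.075,.075) for y in(-.054,.054)])
DR=[np.r_[hexa(.056,0),hexa(.056,.062)],np.r_[cyl(.025,.064),cyl(.025,.086)]]
BL=[np.r_[rect(0),rect(.01)],np.r_[hexa(.1,.01),hexa(.1,.026)]]
def fit(p,mask,parts,x0,z,yaws):
    S=8
    def cost(x):
        im=np.zeros(mask.shape,'u1'); c,s=np.cos(x[2]),np.sin(x[2])
        for q in parts:
            w=np.c_[x[0]+c*q[:,0]-s*q[:,1],x[1]+s*q[:,0]+c*q[:,1],q[:,2]+z]
            h=cv2.convexHull(topx(p,w).astype('f4'))
            cv2.fillConvexPoly(im,np.round(h*16).astype('i4'),1,shift=4)
        im=im>0; return 1-(im&mask).sum()/(im|mask).sum()
    best=min((minimize(cost,[*x0,y],method='Nelder-Mead',options=dict(initial_simplex=np.array([[*x0,y],[x0[0]+.005,x0[1],y],[x0[0],x0[1]+.005,y],[x0[0],x0[1],y+.12]]))) for y in yaws),key=lambda o:o.fun)
    return np.round(best.x[:2],4),round(float(np.degrees(best.x[2])),1),round(1-best.fun,3)
E
python3 - <<'E'
from h import *
Y=np.radians([-20,0,20]); YB=np.radians([-12,0,12,78,90,102])
for cam in('wrist','top'):
    if cam=='wrist': p,im=wrist()
    else: p=cams.camera_params('top'); cams.snapshot('top')
    near=lambda ms,c:[m for m in ms if abs(np.array(np.nonzero(m['pixels'])).mean(1)[::-1]-c).max()<40]
    c=topx(p,[[.536,.286,.05]])[0]; mk=None
    M=np.zeros((480,640),bool)
    for n in('drum_a','lid_a'):
        for m in near(models.masks_of(cam,n),c): print(cam,n,m['p'],m['pixels'].sum()); M|=m['pixels']
    if M.any(): print('drum',fit(p,M,DR,(.536,.286),.003,Y))
    ms=near(models.masks_of(cam,'block'),topx(p,[[.506,.016,.01]])[0])
    for m in ms[:1]: print(cam,'block',m['p'],fit(p,m['pixels'],BL,(.506,.016),0,YB))
E
```

```text
wrist drum_a 0.96 839
drum (array([0.5237, 0.2921]), -9.8, np.float64(0.208))
wrist block 0.74 (array([0.5064, 0.0116]), -3.8, np.float64(0.956))
top block 0.75 (array([0.507 , 0.0159]), -3.6, np.float64(0.943))
```

```bash
python3 - <<'E'
from h import *
Y=np.radians([-20,0,20])
for k in range(2):
    p,im=wrist()
    c=topx(p,[[.536,.286,.05]])[0]
    M=np.zeros((480,640),bool)
    for n in('drum_a','lid_a'):
        for m in models.masks_of('wrist',n):
            mc=np.array(np.nonzero(m['pixels'])).mean(1)[::-1]
            if abs(mc-c).max()<40: print(n,m['p'],m['pixels'].sum()); M|=m['pixels']
    # colour fallback for lid (blue) near centre
    h=im.astype(int); b=(h[:,:,2]>h[:,:,0]+30); b[:int(c[1])-60]=0; b[int(c[1])+60:]=0; b[:,:int(c[0])-60]=0; b[:,int(c[0])+60:]=0
    print('blue',b.sum()); M|=b
    M=cv2.morphologyEx(M.astype('u1'),cv2.MORPH_CLOSE,np.ones((5,5)))>0
    print('drum',fit(p,M,DR,(.536,.286),.003,Y),M.sum())
E
```

```text
drum_a 0.66 992
lid_a 0.68 2985
blue 2879
drum (array([0.5361, 0.2844]), 1.1, np.float64(0.962)) 3935
drum_a 0.77 785
lid_a 0.81 3045
blue 2876
drum (array([0.5366, 0.2844]), -1.0, np.float64(0.943)) 3836
```

>>> jog_arm(
  turn=[
    [0,0,0.15],
    [0,0,0.286],
    [0,0,0.286],
    [0,0,0.286],
    [0,0,0.286],
  ],
  translation=[
    [-0.0025,-0.003,0.05],
    [-0.0025,-0.003,0.1],
    [-0.0025,-0.003,0.125],
    [-0.0025,-0.003,0.125],
    [-0.0025,-0.003,0.125],
  ],
  grip=[0,0,0,0,0],
)

```text
clock: 4.12
tool_pos: [0.5382, 0.2835, 0.1338]
eef_rot: [0.26, 0.966, 0.001, 0.001]
contact_force: [-0.0, 0.1, 0.5]
opening: 0.994
finger_force: 0.0
```

```bash
python3 - <<'E'
from h import *
st(); p,im=wrist('w2')
for n in('drum_a','lid_a'):
    print(n,[(round(d['p'],2),np.round(d['position'],4)) for d in models.place_of('wrist',n)][:3])
h=im.astype(int); b=(h[:,:,2]>h[:,:,0]+30)
n,l,s,c=cv2.connectedComponentsWithStats(b.astype('u1')); i=1+s[1:,4].argmax()
w=circ(p,l==i,0.089); print('blue',s[i],cv2.minEnclosingCircle(w.astype('f4')))
print(topx(p,[[.5363,.2847,.089]]))
E
```

```text
t 4.12 pos [0.5382 0.2835 0.1338] yaw_y 59.8 q7 [-0.48  0.83 -0.14  1.72  0.18  0.6   0.32] F [-0.03  0.11  0.45] M [0.   0.03 0.01] open 0.994 ff 0.0
drum_a [(0.85, array([0.5365, 0.2862, 0.0024]))]
lid_a [(0.91, array([0.5403, 0.2888, 0.0694]))]
blue [ 273  225   99  100 7644] ((0.5345320701599121, 0.2856481373310089), 0.02667146921157837)
[[321.72399478 280.78354243]]
```

View pics/w2.png

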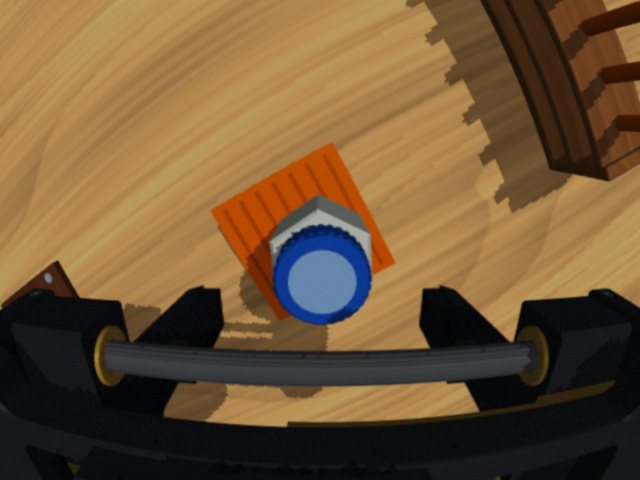

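The hexagon's side edges run vertically in the image and the lid is centred between the fingers at (322,275) px, so the flats face the pads. Next: descend and grip.

>>> jog_arm(
  turn=[
    [0,0,0],
    [0,0,0],
    [0,0,0],
    [0,0,0],
    [0,0,0],
    [0,0,0],
    [0,0,0],
    [0,0,0],
    [0,0,0],
    [0,0,0],
    [0,0,0],
    [0,0,0],
  ],
  translation=[
    [0.0025,0,0.03],
    [0.0025,0,0.06],
    [0.0025,0,0.0825],
    [0.0025,0,0.0825],
    [0.0025,0,0.0825],
    [0.0025,0,0.0825],
    [0.0025,0,0.0825],
    [0.0025,0,0.0825],
    [0.0025,0,0.0825],
    [0.0025,0,0.0825],
    [0.0025,0,0.0825],
    [0.0025,0,0.0825],
  ],
  grip=[0,0,0,0,0.5,1,1,1,1,1,1,1],
  force=25,
)

```text
clock: 5.78
tool_pos: [0.5359, 0.2846, 0.051]
eef_rot: [0.26, 0.966, 0.001, 0.001]
contact_force: [-0.1, 0.2, 5.4]
opening: 0.638
finger_force: 24.5
```

```bash
python3 - <<'E'
from h import *
st()
E
```

```text
t 5.78 pos [0.5359 0.2846 0.051 ] yaw_y 59.8 q7 [-0.5   0.96 -0.11  1.75  0.2   0.44  0.3 ] F [-0.05  0.18  5.35] M [ 0.06 -0.01 -0.01] open 0.638 ff 24.5
```

>>> jog_arm(
  turn=[
    [0,0,0],
    [0,0,0],
    [0,0,0],
    [0,0,0.061],
    [0,0,0.061],
    [0,0,0.061],
    [0,0,0.061],
    [0,0,0.061],
    [0,0,0.061],
    [0,0,0.061],
    [0,0,0.061],
  ],
  translation=[
    [0,0,-0.02],
    [0,0,-0.045],
    [0,0,-0.065],
    [-0.02,-0.045,-0.065],
    [-0.04,-0.09,-0.065],
    [-0.06,-0.135,-0.065],
    [-0.08,-0.18,-0.065],
    [-0.1,-0.225,-0.065],
    [-0.11,-0.248,-0.065],
    [-0.11,-0.248,-0.065],
    [-0.11,-0.248,-0.065],
  ],
  grip=[1,1,1,1,1,1,1,1,1,1,1],
  force=30,
)

```text
clock: 7.15
tool_pos: [0.5061, 0.0159, 0.1156]
eef_rot: [0.289, 0.957, 0.001, 0.0]
contact_force: [1.5, 0.5, -2.8]
opening: 0.64
finger_force: 29.4
```

```bash
python3 - <<'E'
from h import *
s,_=st(); p,im=wrist('w3')
pt=cams.camera_params('top'); it=cams.snapshot('top')
for c in('wrist','top'):
  for n in('drum_a','lid_a','block'):
    print(c,n,[(round(d['p'],2),np.round(d['position'],4)) for d in models.place_of(c,n)][:3])
x,y=s['tool_pos'][:2]; z=s['tool_pos'][2]-.048
m=[q['pixels'] for n in('drum_a','lid_a') for q in models.masks_of('wrist',n)[:1]]
M=np.any(m,axis=0); print('drum fit',fit(p,M,DR,(x,y),z,np.radians([-4])),M.sum())
# overlay predicted pocket and drum bottom
o=im[:,:,::-1].copy()
for f,zz,col in((.060,.026,(0,255,0)),(.1,.026,(0,255,255))):
    a=np.radians(-3.7); q=hexa(f,zz); w=np.c_[.5065+np.cos(a)*q[:,0]-np.sin(a)*q[:,1],.015+np.sin(a)*q[:,0]+np.cos(a)*q[:,1],q[:,2]]
    cv2.polylines(o,[np.round(topx(p,w)).astype('i4')],True,col,1)
cv2.imwrite('pics/w3o.png',o)
E
```

```text
t 7.15 pos [0.5061 0.0159 0.1156] yaw_y 56.4 q7 [-0.03  0.77 -0.14  2.04  0.3   0.35  0.57] F [ 1.53  0.48 -2.76] M [-0.01  0.03 -0.04] open 0.64 ff 29.4
wrist drum_a [(0.72, array([0.5032, 0.0155, 0.0658]))]
wrist lid_a [(0.93, array([0.5051, 0.0135, 0.1309]))]
wrist block []
top drum_a [(0.73, array([ 0.6097, -0.2261,  0.0019]))]
top lid_a [(0.69, array([ 0.6082, -0.2276,  0.0634])), (0.32, array([ 0.5986, -0.2243, -0.0042]))]
top block [(0.94, array([0.5025, 0.0121, 0.0018]))]
drum fit (array([0.5254, 0.0015]), 24.4, np.float64(0.442)) 12463
```

View pics/w3o.png

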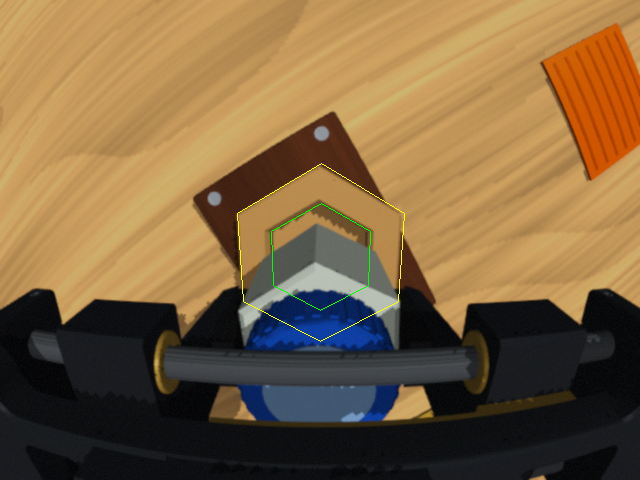

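The overlay fits the ring and pocket, so the block is at (0.5065, 0.015) with yaw −3.7°. The drum's lower corner shows at about (317,224) px. I'll check the drum's offset along tool x.

```bash
python3 - <<'E'
from h import *
s,m=st(); p=cams.camera_params('wrist'); p['fish']=True
c=s['tool_pos']; 
for d in(-.004,-.002,0,.002,.004):
    print(d,topx(p,[c+m[:,0]*(.0323+d)+[0,0,-.048],c+m[:,0]*(.0323+d)+[0,0,.014]]).round(1).tolist())
print(m.T@(np.array([.5065,.015,c[2]])-c))
im=cv2.imread('pics/w3.png'); cv2.imwrite('pics/c3.png',cv2.resize(im[190:300,240:410],None,fx=4,fy=4,interpolation=cv2.INTER_CUBIC))
E
```

```text
t 7.65 pos [0.5057 0.0148 0.1152] yaw_y 56.3 q7 [-0.03  0.78 -0.14  2.04  0.3   0.35  0.57] F [-0.85 -0.34 -2.93] M [-0.06  0.06 -0.02] open 0.643 ff 29.4
-0.004 [[321.8, 227.9], [321.9, 272.2]]
-0.002 [[321.8, 223.8], [321.9, 266.3]]
0 [[321.8, 219.8], [321.9, 260.4]]
0.002 [[321.8, 215.7], [321.9, 254.4]]
0.004 [[321.8, 211.6], [321.9, 248.3]]
[-5.74484027e-04  5.84250097e-04 -6.44224345e-08]
```

View pics/c3.png

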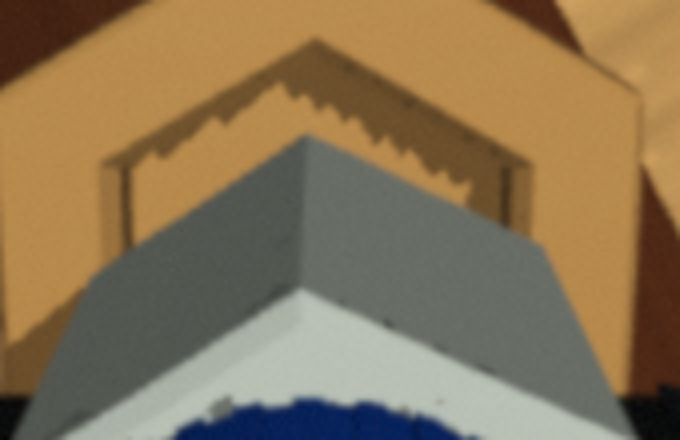

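The lower corner is at (316,223) px. The drum sits about 3.5° counter-clockwise of the pocket in the grip, so I'll correct that and go down in stages.

>>> jog_arm(
  turn=[
    [0,0,0.06],
    [0,0,0.06],
    [0,0,0.06],
    [0,0,0.06],
    [0,0,0.06],
    [0,0,0.06],
    [0,0,0.06],
  ],
  translation=[
    [0.0005,0.001,0.015],
    [0.0005,0.001,0.03],
    [0.0005,0.001,0.036],
    [0.0005,0.001,0.04],
    [0.0005,0.001,0.044],
    [0.0005,0.001,0.047],
    [0.0005,0.001,0.047],
  ],
  grip=[1,1,1,1,1,1,1],
)

```text
clock: 8.52
tool_pos: [0.5058, 0.0157, 0.0681]
eef_rot: [0.318, 0.948, -0.0, -0.0]
contact_force: [-0.3, -0.1, -2.3]
opening: 0.643
finger_force: 29.4
```

>>> jog_arm(
  turn=[
    [0,0,0],
    [0,0,0],
    [0,0,0],
    [0,0,0],
    [0,0,0],
    [0,0,0],
  ],
  translation=[
    [0,0,0.003],
    [0,0,0.005],
    [0,0,0.007],
    [0,0,0.009],
    [0,0,0.0105],
    [0,0,0.0105],
  ],
  grip=[1,1,1,1,1,1],
)

```text
clock: 9.28
tool_pos: [0.5058, 0.0157, 0.058]
eef_rot: [0.318, 0.948, 0.0, 0.0]
contact_force: [-0.5, -0.0, 2.3]
opening: 0.641
finger_force: 29.5
```

>>> jog_arm(
  turn=[
    [0,0,0],
    [0,0,0],
    [0,0,0],
    [0,0,0],
    [0,0,0],
    [0,0,0],
    [0,0,0],
    [0,0,0],
    [0,0,0],
  ],
  translation=[
    [0,0,0],
    [0,0,0],
    [0,0,0],
    [0,0,0],
    [0,0,0],
    [0,0,-0.03],
    [0,0,-0.06],
    [0,0,-0.09],
    [0,0,-0.09],
  ],
  grip=[0.2,0,0,0,0,0,0,0,0],
)

```text
clock: 10.4
tool_pos: [0.5071, 0.0157, 0.1494]
eef_rot: [0.318, 0.948, 0.001, 0.002]
contact_force: [-0.1, -0.9, 0.3]
opening: 1.003
finger_force: 0.0
```

```bash
python3 - <<'E'
from h import *
s,m=st(); p,im=wrist()
for n in('drum_a','lid_a'):
    print(n,[(round(d['p'],2),np.round(d['position'],4)) for d in models.place_of('wrist',n)][:3])
M=np.any([q['pixels'] for n in('drum_a','lid_a') for q in models.masks_of('wrist',n)[:1]],axis=0)
o=im[:,:,::-1].copy()
for a0,x,y,parts,col in((-3.7,.5065,.015,[hexa(.056,.072),hexa(.1,.026)],(0,255,0)),(0,.5065,.015,[cyl(.025,.096),cyl(.025,.074)],(0,255,255))):
  a=np.radians(a0)
  for q in parts:
    w=np.c_[x+np.cos(a)*q[:,0]-np.sin(a)*q[:,1],y+np.sin(a)*q[:,0]+np.cos(a)*q[:,1],q[:,2]]
    cv2.polylines(o,[np.round(topx(p,w)).astype('i4')],True,col,1)
cv2.imwrite('pics/w4o.png',o)
for z in(.006,.010,.014): print(z,fit(p,M,DR,(.506,.015),z,np.radians([-4])))
print(m[:,:2].T)
E
```

```text
t 10.4 pos [0.5071 0.0157 0.1494] yaw_y 52.9 q7 [-0.02  0.71 -0.16  2.02  0.26  0.42  0.54] F [-0.07 -0.89  0.29] M [-0.01  0.02  0.  ] open 1.003 ff 0.0
drum_a [(0.97, array([0.5069, 0.015 , 0.0091]))]
lid_a [(0.85, array([0.5074, 0.0153, 0.0756]))]
0.006 (array([0.5069, 0.0134]), -5.6, np.float64(0.961))
0.01 (array([0.506, 0.014]), -6.3, np.float64(0.934))
0.014 (array([0.5045, 0.0161]), 5.3, np.float64(0.902))
[[-0.79719252  0.60371794 -0.00295715]
 [ 0.60371076  0.79719777  0.00300741]]
```

View pics/w4o.png

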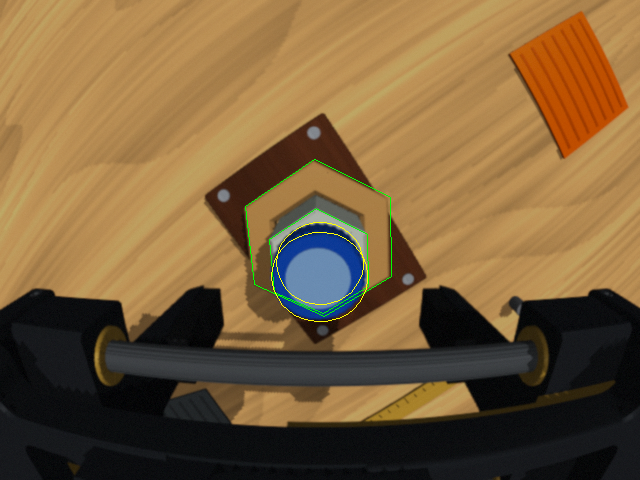

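The drum is seated: the predicted outline at the 10 mm floor height matches at (318,212), and the lid is at (318,272). Next I'll grip the lid.

>>> jog_arm(
  turn=[
    [0,0,0],
    [0,0,0],
    [0,0,0],
    [0,0,0],
    [0,0,0],
    [0,0,0],
    [0,0,0],
    [0,0,0],
    [0,0,0],
    [0,0,0],
  ],
  translation=[
    [0,-0.001,0.025],
    [0,-0.001,0.045],
    [0,-0.001,0.053],
    [0,-0.001,0.053],
    [0,-0.001,0.053],
    [0,-0.001,0.053],
    [0,-0.001,0.053],
    [0,-0.001,0.053],
    [0,-0.001,0.053],
    [0,-0.001,0.053],
  ],
  grip=[0,0,0,0,1,1,1,1,1,1],
  force=20,
)

```text
clock: 11.9
tool_pos: [0.5054, 0.015, 0.0949]
eef_rot: [0.318, 0.948, 0.0, 0.0]
contact_force: [0.1, -0.5, 2.6]
opening: 0.569
finger_force: 20.0
```

```bash
python3 - <<'E'
from h import *
st()
E
```

```text
t 11.9 pos [0.5054 0.015  0.0949] yaw_y 52.9 q7 [-0.05  0.81 -0.11  2.05  0.29  0.29  0.52] F [ 0.1  -0.48  2.62] M [-0.02  0.02 -0.02] open 0.569 ff 20.0
```

>>> jog_arm(
  turn=[
    [0,0,0.06],
    [0,0,0.12],
    [0,0,0.18],
    [0,0,0.24],
    [0,0,0.3],
    [0,0,0.35],
    [0,0,0.35],
  ],
  translation=[
    [0,0,0],
    [0,0,0],
    [0,0,0],
    [0,0,0],
    [0,0,0],
    [0,0,0],
    [0,0,0],
  ],
  grip=[1,1,1,1,1,1,1],
)

```text
clock: 12.78
tool_pos: [0.5056, 0.0151, 0.0949]
eef_rot: [0.48, 0.877, 0.0, 0.0]
contact_force: [-0.1, 0.8, 5.6]
opening: 0.564
finger_force: 20.0
```

```bash
python3 - <<'E'
from h import *
st()
E
```

```text
t 12.78 pos [0.5056 0.0151 0.0949] yaw_y 32.7 q7 [-0.09  0.81 -0.05  2.05  0.13  0.28  0.32] F [-0.14  0.84  5.62] M [ 0.03 -0.02  0.  ] open 0.564 ff 20.0
```

>>> jog_arm(
  turn=[
    [0,0,0.05],
    [0,0,0.1],
    [0,0,0.15],
    [0,0,0.2],
    [0,0,0.2],
  ],
  translation=[
    [0,0,0],
    [0,0,0],
    [0,0,0],
    [0,0,0],
    [0,0,0],
  ],
  grip=[1,1,1,1,1],
)

```text
clock: 13.4
tool_pos: [0.5056, 0.015, 0.0949]
eef_rot: [0.565, 0.825, 0.0, 0.0]
contact_force: [-0.0, -0.2, 5.5]
opening: 0.572
finger_force: 20.0
```

```bash
python3 - <<'E'
from h import *
st()
E
```

```text
t 13.4 pos [0.5056 0.015  0.0949] yaw_y 21.2 q7 [-0.11  0.81 -0.01  2.05  0.04  0.28  0.21] F [-0.04 -0.15  5.55] M [-0.02  0.06  0.  ] open 0.572 ff 20.0
```

>>> jog_arm(
  turn=[
    [0,0,0.06],
    [0,0,0.12],
    [0,0,0.18],
    [0,0,0.24],
    [0,0,0.3],
    [0,0,0.36],
    [0,0,0.42],
    [0,0,0.42],
  ],
  translation=[
    [0,0,0],
    [0,0,0],
    [0,0,0],
    [0,0,0],
    [0,0,0],
    [0,0,0],
    [0,0,0],
    [0,0,0],
  ],
  grip=[1,1,1,1,1,1,1,1],
)

```text
clock: 14.4
tool_pos: [0.5057, 0.0151, 0.0949]
eef_rot: [0.724, 0.689, 0.0, 0.0]
contact_force: [0.4, 1.5, 5.8]
opening: 0.562
finger_force: 20.0
```

```bash
python3 - <<'E'
from h import *
st()
E
```

```text
t 14.4 pos [0.5057 0.0151 0.0949] yaw_y -2.8 q7 [-0.16  0.82  0.06  2.05 -0.15  0.27 -0.02] F [0.39 1.52 5.75] M [ 0.    0.05 -0.09] open 0.562 ff 20.0
```

>>> jog_arm(
  turn=[
    [0,0,0.05],
    [0,0,0.1],
    [0,0,0.14],
    [0,0,0.14],
  ],
  translation=[
    [0,0,0],
    [0,0,0],
    [0,0,0],
    [0,0,0],
  ],
  grip=[1,1,1,1],
)

```text
clock: 14.9
tool_pos: [0.5056, 0.0153, 0.0949]
eef_rot: [0.771, 0.637, 0.0, 0.0]
contact_force: [0.6, 0.7, 5.1]
opening: 0.569
finger_force: 20.0
```

```bash
python3 - <<'E'
from h import *
st()
E
```

```text
t 14.9 pos [0.5056 0.0153 0.0949] yaw_y -10.9 q7 [-0.17  0.82  0.08  2.05 -0.22  0.28 -0.1 ] F [0.63 0.69 5.09] M [ 0.09  0.02 -0.  ] open 0.569 ff 20.0
```

>>> jog_arm(
  turn=[
    [0,0,0],
    [0,0,0],
    [0,0,0],
    [0,0,0],
    [0,0,0],
  ],
  translation=[
    [0,0,-0.001],
    [0,0,-0.002],
    [0,0,-0.003],
    [0,0,-0.004],
    [0,0,-0.004],
  ],
  grip=[1,1,1,1,1],
)

```text
clock: 15.52
tool_pos: [0.5053, 0.015, 0.0987]
eef_rot: [0.77, 0.638, 0.0, -0.0]
contact_force: [-0.1, 0.7, -0.6]
opening: 0.569
finger_force: 20.0
```

```bash
python3 - <<'E'
from h import *
st()
E
```

```text
t 15.53 pos [0.5053 0.015  0.0987] yaw_y -10.7 q7 [-0.17  0.81  0.08  2.05 -0.21  0.29 -0.09] F [-0.11  0.67 -0.56] M [ 0.03 -0.06  0.04] open 0.569 ff 20.0
```

Fz is −0.6 N, which is the lid's weight alone, so it is free. I'll lift it.

>>> jog_arm(
  turn=[
    [0,0,0],
    [0,0,0],
    [0,0,0],
    [0,0,0],
    [0,0,0],
    [0,0,0],
    [0,0,0],
    [0,0,0],
    [0,0,0],
    [0,0,0],
  ],
  translation=[
    [0,0,-0.006],
    [0,0,-0.012],
    [0,0,-0.02],
    [0,0,-0.035],
    [0,0,-0.055],
    [0,0,-0.08],
    [0,0,-0.1],
    [0,0,-0.105],
    [0,0,-0.105],
    [0,0,-0.105],
  ],
  grip=[1,1,1,1,1,1,1,1,1,1],
)

```text
clock: 16.77
tool_pos: [0.5047, 0.0149, 0.2031]
eef_rot: [0.77, 0.638, -0.001, -0.0]
contact_force: [-0.4, -0.5, -0.4]
opening: 0.57
finger_force: 20.0
```

```bash
python3 - <<'E'
from h import *
st(); p,im=wrist(); cams.snapshot('scene'); cv2.imwrite('pics/s5.png',np.hstack([im[100:,100:500],cams.snapshot('scene')[100:,120:520]])[:,:,::-1])
for c in('wrist','scene'):
  for n in('drum_a','lid_a'):
    print(c,n,[(round(d['p'],2),np.round(d['position'],4)) for d in models.place_of(c,n)][:3])
E
```

```text
t 16.77 pos [0.5047 0.0149 0.2031] yaw_y -10.7 q7 [-0.22  0.63  0.16  1.99 -0.18  0.54 -0.12] F [-0.41 -0.53 -0.42] M [-0.11  0.05 -0.01] open 0.57 ff 20.0
wrist drum_a [(0.67, array([0.5054, 0.0145, 0.0107]))]
wrist lid_a [(0.66, array([0.5048, 0.0157, 0.1826]))]
scene drum_a [(0.74, array([0.5085, 0.0114, 0.0101])), (0.64, array([ 0.6098, -0.2259,  0.0049]))]
scene lid_a [(0.9, array([ 0.6054, -0.224 ,  0.068 ])), (0.5, array([0.5074, 0.0134, 0.1819]))]
```

View pics/s5.png

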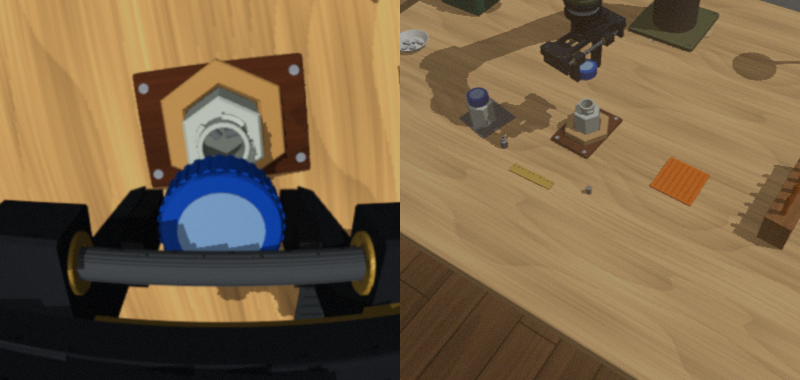

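The left half shows the lid held level at about (222,215) px above the open drum, which sits in the pocket. The right half shows the other drum shut on the grey mat and the small objects undisturbed. I'm handing in.

```bash
python3 -c "
from plant import r
print(r.finish_job())"
```

```text
the job is handed in; nothing more can be done
None
```

The job is handed in at about 17 s on the robot clock: the orange-mat drum stands seated in the pocket, and its lid is held level about 90 mm above the rim, unscrewed clockwise seen from above; that first way turned freely past where tightening would have stopped, so I did not try the other.

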